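# Load the specimen slide with rock pieces

### The job

Pick up the scoop and scoop at least three of the four rock pieces out of the tray, without touching the rocks with the gripper, and tip them into the round dish on the slide. Then set the scoop back level on its mat, and after that crank the handwheel until the carriage's pointer stands at the line on the white index block. Leave no rock anywhere but in the dish or the tray, and do not disturb the other things on the bench.

Things in the scene. Friction and masses are not known exactly. Their poses are not given: they have to be found in the camera images.
- scoop_grip (a point): Hand scoop, 185 mm long, 0.16 kg: square steel pan with a black handle; stands level on the mat. Point: centre of the handle, 53 mm above the pan's underside, 130 mm behind the lip. Axes: x towards the open front lip, y across, z up when level. Handle: flat-sided bar 16 mm wide (y), 28 high, 95 long, rising to its free end by 0.25 rad; its top is 14 mm above the point.
- scoop_pan (a point): Middle of the scoop's pan, 18 mm above its underside, 90 mm ahead of the grip; axes as there. Pan 100 mm wide (94 inside), 80 long, floor 4 thick, side and back walls 36 high, front open; the lip is 40 mm ahead of this point, 2 to 3 mm thick at its edge. Polished: rocks slide off when it is tipped nose down by more than about 0.5 rad.
- mat: Cork mat, 150 (x) x 210 (y) x 4 mm, fixed to the bench; origin at the centre of its underside, z up. The scoop stands on it.
- tray: Grey plastic tray, fixed. Origin: centre of its underside, z up, x along it towards the end where the rocks lie. Floor 4 mm thick, 200 (x) x 120 (y) mm inside; walls 40 mm high, long ones upright, end walls (at x = +100 and -100 mm at the floor) leaning outwards by 0.52 rad. Rocks start between x = -6 and +91 mm, within 42 mm of the middle line; the other end is empty.
- rock_0: Rock piece 1 of 4: grey faceted lump, 30 mm across, 27 mm high, about 45 g, in the tray; origin at its centre.
- rock_1: Rock piece 2 of 4: grey faceted lump, 30 mm across, 27 mm high, about 45 g, in the tray; origin at its centre.
- rock_2: Rock piece 3 of 4: grey faceted lump, 30 mm across, 27 mm high, about 45 g, in the tray; origin at its centre.
- rock_3: Rock piece 4 of 4: grey faceted lump, 30 mm across, 27 mm high, about 45 g, in the tray; origin at its centre.
- dish (a point): Centre of the inner floor of the round steel dish fixed on the slide's carriage, 44 mm above the bench. Dish 124 mm across at the rim, walls 4 mm, rim 36 mm above this point. Axes those of the slide: x along it, away from the handwheel, z up. The dish moves with the carriage.
- pointer (a point): Foot of the thin steel pointer, 4 mm wide, that sticks out of the carriage's side (its +y side) and bends down; 89 mm beside the dish's centre, 22 mm above the bench. Moves with the carriage along the slide's x.
- index: White index block, 24 x 24 x 20 mm, with one thin black line across its top: the mark. Fixed beside the slide, on the pointer's side; origin on its underside, right below the line; x is the slide's x. At the mark, the pointer stands over the line (equal x).
- wheel_axis (a point): Point on the upright axis of the handwheel (aluminium disc, 100 mm across, on the white gear head at the slide's near end), at the knob's mid-height, 88 mm above the bench. Axes those of the slide.
- wheel_knob (a point): Centre of the handwheel's upright black crank knob, 18 mm diameter, standing 50 mm above the wheel's disc (this point is 25 mm above the disc), 38 mm from the axis. Goes round with the wheel, and spins freely on its own pin, so it can be held firmly while it is led round.
- handwheel (a joint): Angle of the handwheel, rad, growing clockwise seen from above; 0 = knob towards the slide's +x. Each clockwise turn moves the carriage 50 mm in the slide's +x (away from the wheel); range 0 to 14. It turns against about 2 to 4 N at the knob and stays where it is left.
- phone: Bystander, not to be disturbed: white-framed smartphone lying flat, 145 x 70 x 9 mm; origin at the centre of its underside.
- sample_a: Bystander, not to be disturbed: rough rock, 80 across, 50 high mm; origin at the centre of its underside.
- sample_b: Bystander, not to be disturbed: rough rock, 70 across, 60 high mm; origin at the centre of its underside.
- jar: Bystander, not to be disturbed: capped glass jar, 64 diameter, 85 high mm; origin at the centre of its underside.
- mug: Bystander, not to be disturbed: white mug, 80 diameter, 95 high mm; origin at the centre of its underside.
- lens: Bystander, not to be disturbed: round magnifier, 70 diameter, with a handle, lying flat, 155 long in all, 12 high mm; origin at the centre of its underside.
- brush: Bystander, not to be disturbed: brush lying flat, about 200 mm long; origin at its underside.
- thin_section_box: Bystander, not to be disturbed: closed wooden slide box, 100 x 80 x 35 mm; origin at the centre of its underside.

How it is judged:
By the outcome, as a careful person would: the job done as asked, in the order asked, and still so for the second after the job is handed in, with the robot touching nothing.
It also fails if it takes over 72 s, if anything falls off the work surface, if the arm or the gripper's body presses on something with over 40 N, if the wrist force passes 120 N, or if a joint passes its speed limit or range.

### The arm

A 6-joint arm with a two-finger parallel gripper is mounted at the origin on the work surface. World frame = base frame: x ahead of the robot, y to its left, z up, the work surface at z = 0. Lengths are in m, angles in degrees, forces in N, time in s.
With the tool pointing down it reaches from about 0.375 to 0.9 m from the base axis. Payload 3.1 kg.
Tool frame: the origin (TCP) lies on the centre line of the jaws, within the pads' length; the fingertips stand 25 mm ahead of it and the grasp point (between the pads) lies 6 mm ahead of it; z points along the fingers, y is the line along which they close (so a half turn about z gives the same grasp; the last joint's range is limited). The gripper opens to 87 mm and grips with 3 to 60 N. Pads are 19 mm wide; open, the fingers measure 117 mm over their backs; the gripper's body (75 mm by 190 mm) begins 51 mm behind the grasp point.
Start: joints at [59.731, 30.224, 82.088, -0, 67.689, -10.227], TCP at [0.214, 0.587, 0.248] pointing down, gripper open.
Joint ranges: [-176.69, 176.69], [-43.24, 126.21], [12.49, 139.97], [-82, 262], [0, 151.66], [-163.58, 163.58]. Speed limits (degrees/s): [159.86, 159.86, 180, 180, 180, 180].

### API

Orientations are given as a 3x3 rotation matrix whose columns are the frame's x, y, z axes.
In Python, from rig import bot, cams, models gives the robot as it stands. The module is installed in compiled form; this text tells all that it offers.
- The arm moves only by the shell command python3 -m handwheel 'ROWS' [OPENING]. ROWS is JSON, a list of rows, each a list of 6 numbers: the shift along the world's x, y, z each as a share of 1 m, from -1 to 1, then the turn, a rotation vector about the world's x, y, z each as a share of 2 rad, from -1 to 1. In form: [[dx, dy, dz, wx, wy, wz], ...]. A call has exactly 8 rows; each row is the pose to reach, as a shift and turn from the pose commanded when the call began; what a row does not reach only later rows make up. A row lasts 1/12 s, in which the tool goes at most 41.7 mm and 7.16 degrees, less where a joint would pass 70% of its speed; a pose out of reach is approached as far as the arm can. A call with a number of a shift or a turn outside -1 to 1 is refused whole. A call with a gripper value outside its range is refused whole. OPENING is the opening, from -1 (shut) to 1 (fully open), so that 0 is half open, set as the call begins (- or left out, the last holds). The fingers move at their own pace and stop on an object; the grip force is fixed at half the most. Time passes only in rows, so rows that repeat a pose let the fingers close, or fill a call up. It gives the time, the measured TCP pose, the force, the opening and the grip force at its end, in the units of the state.
- bot.read_state(): the state, without advancing time (a new reading comes with each control period).
- cams.capture(name): name is "scene" or "side" or "wrist"; returns (picture, depth): 480x640x3 uint8, blue, green, red; 480x640 float32, m along the optical axis (not along the pixel's ray), 0 where there is no reading.
- cams.calibration(name): a dict with "mtx" (3x3 intrinsics, pixels), "dist_coeffs" ([k1, k2, p1, p2, k3] as OpenCV has them; the pictures are not rectified), "R" (3x3) and "t" (3): a world point X has camera coordinates R X + t; the wrist camera has in their place "tool_from_camera" (4x4, takes a point from camera to tool coordinates, whose origin is the TCP and whose axes are the flange's). Camera axes: x right, y down, z forward; pixel columns grow to the right and rows downward; lengths in m; the calibration is good to about 2 mm. A picture is of the moment at which its call begins: read the wrist's pose just before it. calibration takes no time and is no camera call.
- bot.hand_in(): hands the job in; it is judged then, once.
Trained networks look in the newest picture that a camera, given by its name, has taken for a name from the list of things; names that differ only in an ending like _2 or _b are one class to them, and where a whole thing is asked for, a point or a joint stands for the part that bears it (a point fixed in the world has none). Each returns a list of dicts, best first, with "conf" (0 to 1); they miss things now and then, are a little off and sometimes report something else, mostly with a low value. They report only what shows in the picture. A call takes as long as a camera call.
- models.spot_in(query, camera): "position" ([column, row] in pixels, amid what is visible of it).
- models.tip_of(query, camera): "position" ([column, row] in pixels: a listed point, or the origin of a listed thing).
The state is a dict: "time_s": time; "joint_positions": joint angles; "qvel": joint speeds; "tau": joint torques, N m; "position": TCP position; "tcp_rot": TCP orientation; "force": force on the tool from outside, world axes, zero at the start; "moment": the same for the moment, N m; "opening": opening from 0.0 (shut) to 1.0 (fully open); "grasp_force": force on a finger pad.
Only numpy, scipy, OpenCV 4.12 (cv2) and the standard library are available. Lean on these libraries where they do the work, as an engineer would, in place of code of your own. Each camera call takes 0.05 s, during which the arm holds its last target. There are 200 camera calls.

## Working session

There is one attempt and no reset: what is moved stays moved. The work goes in short steps, Python scripts to look and compute and a shell command to move; the robot and the scene stay as the last step left them, time stands still between calls to the robot, and variables do not carry over. Pictures are saved under pics/ and viewed, at most 10 in all, crops included, and the job is handed in when it is done.

```bash
mkdir -p pics
cat > h.py <<'E'
import numpy as np, cv2
from rig import bot, cams, models
def cap(n):
    st=bot.read_state(); p,d=cams.capture(n); return st,p,d
def pose(n,st=None):
    c=cams.calibration(n)
    if n=='wrist':
        T=np.eye(4);T[:3,:3]=np.array(st['tcp_rot']);T[:3,3]=st['position']
        T=T@np.array(c['tool_from_camera']); R=T[:3,:3].T; t=-R@T[:3,3]
    else: R=np.array(c['R']);t=np.array(c['t'])
    return np.array(c['mtx']),np.array(c['dist_coeffs']),R,t
def ray(n,px,st=None):
    K,D,R,t=pose(n,st)
    u=cv2.undistortPoints(np.array(px,float).reshape(-1,1,2),K,D)[:,0]
    return -R.T@t, (R.T@np.c_[u,np.ones(len(u))].T).T
def at_z(n,px,z,st=None):
    o,d=ray(n,px,st); return o+d*((z-o[2])/d[:,2])[:,None]
def at_depth(n,px,dep,st=None):
    o,d=ray(n,px,st); return o+d*np.array(dep).reshape(-1,1)
def cloud(n,dep,st=None):
    v,u=np.nonzero(dep>0); return np.c_[u,v],at_depth(n,np.c_[u,v],dep[v,u],st)
np.set_printoptions(precision=4,suppress=True)
E
python3 - <<'E'
from h import *
for n in ['scene','side','wrist']:
    st,p,d=cap(n); cv2.imwrite(f'pics/{n}0.png',p); np.save(f'{n}0.npy',d)
    for q in ['scoop_grip','scoop_pan','mat','tray','rock_0','dish','pointer','index','wheel_axis','wheel_knob','phone','sample_a','jar','mug','lens','brush','thin_section_box']:
        r=models.tip_of(q,n)
        for x in r[:4 if q in('rock_0','sample_a') else 1]:
            u,v=[int(round(a)) for a in x['position']]
            w=at_depth(n,[x['position']],[d[min(max(v,0),479),min(max(u,0),639)]],st)[0] if 0<=u<640 and 0<=v<480 else None
            print(n,q,round(x['conf'],2),u,v,w)
print(bot.read_state()['time_s'])
E
```

```text
scene scoop_grip 0.78 417 351 [0.5123 0.3675 0.0564]
scene scoop_pan 0.84 386 327 [0.5127 0.2692 0.0065]
scene mat 0.62 404 338 [0.515  0.325  0.0538]
scene tray 0.89 295 269 [0.6023 0.0168 0.0132]
scene rock_0 0.62 289 269 [0.6173 0.0153 0.0251]
scene rock_0 0.56 275 253 [ 0.6212 -0.0397  0.0329]
scene rock_0 0.42 290 246 [ 0.5749 -0.041   0.0198]
scene rock_0 0.4 306 258 [0.5654 0.0136 0.0272]
scene dish 0.8 246 180 [ 0.564  -0.2603  0.0476]
scene pointer 0.76 264 206 [ 0.554  -0.1938 -0.0015]
scene index 0.69 288 243 [ 0.5768 -0.0462  0.029 ]
scene wheel_axis 0.75 287 144 [ 0.4156 -0.2828  0.0723]
scene wheel_knob 0.48 276 149 [ 0.4661 -0.261   0.1078]
scene phone 0.84 287 326 [0.7047 0.1297 0.0102]
scene sample_a 0.96 243 297 [0.7542 0.0182 0.0371]
scene sample_a 0.9 411 260 [0.3648 0.1783 0.0462]
scene jar 0.7 320 376 [0.7299 0.2926 0.0854]
scene mug 0.57 389 427 [0.6592 0.4567 0.0048]
scene lens 0.59 367 219 [0.3632 0.0068 0.0152]
scene brush 0.69 201 152 [ 0.6052 -0.4342  0.0203]
scene thin_section_box 0.82 471 378 [0.4474 0.485  0.0353]
side scoop_grip 0.76 226 196 [0.498  0.
[... 378 characters left out ...]
22 [ 0.5626 -0.269   0.0453]
side pointer 0.66 372 302 [ 0.5575 -0.1807  0.0377]
side index 0.65 325 258 [0.5724 0.0016 0.0317]
side wheel_axis 0.88 361 344 [ 0.4427 -0.2605  0.0634]
side wheel_knob 0.49 371 334 [ 0.4539 -0.2728  0.0993]
side sample_a 0.8 214 271 [0.328  0.1347 0.0365]
side sample_a 0.79 369 242 [ 0.7157 -0.0172  0.0221]
side jar 0.89 298 199 [0.688  0.2585 0.0205]
side mug 0.68 253 178 [0.6334 0.4233 0.035 ]
side lens 0.69 260 304 [ 0.3655 -0.0045  0.0119]
side brush 0.69 478 381 [ 0.5883 -0.4587  0.0162]
side thin_section_box 0.82 188 202 [0.4131 0.4345 0.0339]
wrist sample_a 0.54 301 388 [0.4    0.499  0.0346]
wrist thin_section_box 0.66 304 391 [0.4051 0.4999 0.034 ]
2.7
```

View pics/scene0.png

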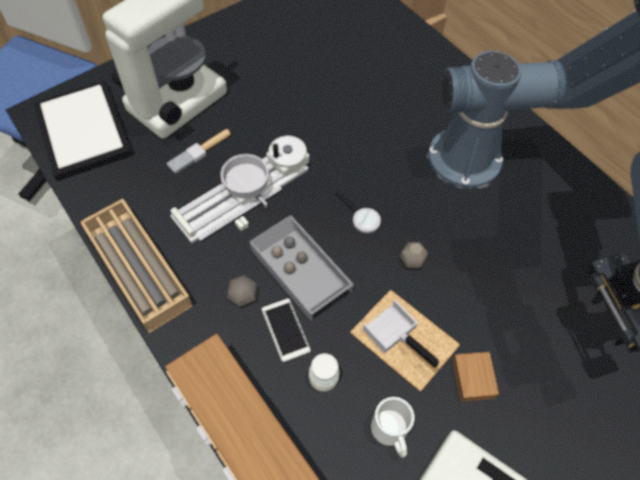

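View pics/side0.png

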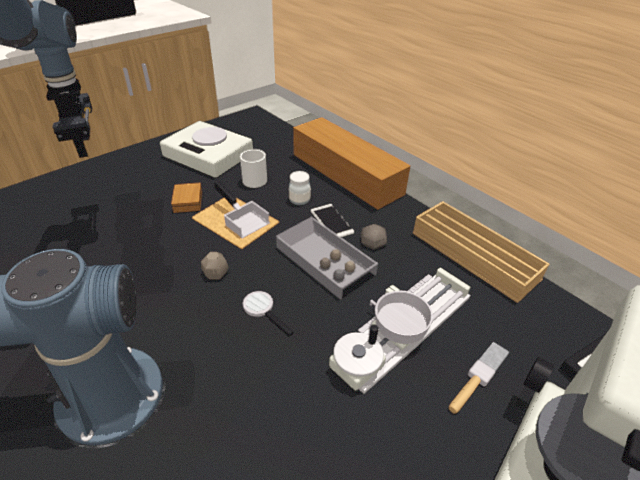

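Run:
```python
from h import *
print(cams.calibration('wrist')['tool_from_camera'])
s=bot.read_state(); print(np.array(s['tcp_rot']),s['position'],s['opening'],s['force'])
for n in ['scene','side']:
    d=np.load(n+'0.npy'); uv,P=cloud(n,d)
    g=at_z(n,[[417,351]] if n=='scene' else [[226,196]],.057)[0]; p=at_z(n,[[386,327]] if n=='scene' else [[248,221]],.022)[0]
    print(n,'grip',g,'pan',p,'yaw',np.degrees(np.arctan2(*(p-g)[1::-1])),np.linalg.norm(p-g))
    m=(abs(P[:,0]-.6)<.14)&(abs(P[:,1]-.03)<.16)&(P[:,2]>.034)&(P[:,2]<.052)
    print('tray',cv2.minAreaRect(P[m][:,:2].astype(np.float32)*1000),m.sum(),np.percentile(P[m][:,2],[50,90]))
    m=(abs(P[:,0]-.6)<.2)&(abs(P[:,1]+.26)<.12)&(P[:,2]>.012)&(P[:,2]<.04)
    print('slide',cv2.minAreaRect(P[m][:,:2].astype(np.float32)*1000),m.sum())
    m=(abs(P[:,0]-.56)<.09)&(abs(P[:,1]+.265)<.09)&(P[:,2]>.073)&(P[:,2]<.088)
    print('rim',cv2.minEnclosingCircle(P[m][:,:2].astype(np.float32)*1000),m.sum())
    m=(abs(P[:,0]-.44)<.07)&(abs(P[:,1]+.265)<.09)&(P[:,2]>.095)&(P[:,2]<.125)
    print('knob',P[m].mean(0),m.sum())
o=at_z('scene',[[241,223],[264,206],[246,180],[287,152],[276,149]],.02); print(o)
print(at_z('scene',[[246,180]],.044),at_z('side',[[402,322]],.044),at_z('side',[[372,302]],.022),at_z('scene',[[264,206]],.022),at_z('scene',[[287,144]],.088),at_z('side',[[361,344]],.088),at_z('scene',[[276,149]],.088),at_z('side',[[371,334]],.088))
```

```text
[[-0.0006 -0.9585 -0.2852  0.0787]
 [ 1.     -0.0008  0.0007  0.0002]
 [-0.0009 -0.2852  0.9585 -0.1369]
 [ 0.      0.      0.      1.    ]]
[[-0.9395  0.3427  0.    ]
 [ 0.3427  0.9395 -0.    ]
 [-0.      0.     -1.    ]] [0.2142 0.5871 0.2476] 1.001048627535201 [-0.4634  0.0962 -0.542 ]
scene grip [0.5123 0.368  0.057 ] pan [0.5196 0.2729 0.022 ] yaw -85.62765337800815 0.10165236207965658
tray ((631.0790405273438, 22.987098693847656), (217.2953338623047, 256.4169921875), 2.39928936958313) 975 [0.04   0.0453]
slide ((587.7091064453125, -239.64907836914062), (371.9867858886719, 154.99655151367188), 3.5053515434265137) 2805
rim ((547.5734252929688, -259.7586669921875), 77.9235610961914) 229
knob [ 0.4629 -0.2676  0.1071] 54
side grip [0.5021 0.3631 0.057 ] pan [0.5097 0.2632 0.022 ] yaw -85.65560038409889 0.10613730608670056
tray ((631.2392578125, 23.60790252685547), (213.90516662597656, 255.57272338867188), 1.9867957830429077) 866 [0.04   0.0441]
slide ((584.3113403320312, -241.68423461914062), (375.2375183105469, 149.6779022216797), 2.843540906906128) 2617
rim ((564.0103149414062, -265.62237548828125), 63.60243606567383) 339
knob [ 0.4592 -0.2725  0.1076] 93
[[ 0.6399 -0.1712  0.02  ]
 [ 0.5622 -0.1806  0.02  ]
 [ 0.5549 -0.2796  0.02  ]
 [ 0.4097 -0.2946  0.02  ]
 [ 0.4286 -0.3213  0.02  ]]
[[ 0.5628 -0.2635  0.044 ]] [[ 0.5632 -0.2685  0.044 ]] [[ 0.5685 -0.1737  0.022 ]] [[ 0.5629 -0.1794  0.022 ]] [[ 0.4241 -0.2707  0.088 ]] [[ 0.4279 -0.2727  0.088 ]] [[ 0.4576 -0.2736  0.088 ]] [[ 0.4605 -0.2682  0.088 ]]
```

```bash
python3 -m handwheel '[[0.036,-0.026,0,0,0,-0.0625],[0.072,-0.053,0,0,0,-0.125],[0.108,-0.08,0,0,0,-0.1875],[0.144,-0.106,0,0,0,-0.25],[0.18,-0.132,0,0,0,-0.3125],[0.216,-0.158,0,0,0,-0.375],[0.252,-0.185,0,0,0,-0.4375],[0.288,-0.211,0,0,0,-0.5]]'; python3 -m handwheel '[[0.008,-0.006,0,0,0,-0.06],[0.008,-0.006,0,0,0,-0.072],[0.008,-0.006,0,0,0,-0.072],[0.008,-0.006,0,0,0,-0.072],[0.008,-0.006,0,0,0,-0.072],[0.008,-0.006,0,0,0,-0.072],[0.008,-0.006,0,0,0,-0.072],[0.008,-0.006,0,0,0,-0.072]]'
python3 - <<'E'
from h import *
st,p,d=cap('wrist'); cv2.imwrite('pics/w1.png',p); np.save('w1.npy',d)
print(np.array(st['tcp_rot']),st['position'],st['time_s'])
for q,z in [('scoop_grip',.057),('scoop_pan',.022),('mat',0)]:
    for x in models.tip_of(q,'wrist')[:2]: print(q,x,at_z('wrist',[x['position']],z,st))
uv,P=cloud('wrist',d,st)
for lo,hi in [(.034,.044),(.05,.085)]:
    m=(abs(P[:,0]-.515)<.09)&(abs(P[:,1]-.33)<.14)&(P[:,2]>lo)&(P[:,2]<hi)
    print(lo,cv2.minAreaRect(P[m][:,:2].astype(np.float32)*1000),m.sum())
E
```

```text
time_s: 3.37
position: [0.4844, 0.3887, 0.2477]
tcp_rot: [[-0.213, 0.977, 0.0], [0.977, 0.213, 0.0], [0.0, 0.0, -1.0]]
force: [-0.4, -0.6, 1.6]
opening: 1.001
grasp_force: 0.0
time_s: 4.03
position: [0.4902, 0.3849, 0.2477]
tcp_rot: [[-0.079, 0.997, 0.0], [0.997, 0.079, 0.0], [0.0, 0.0, -1.0]]
force: [-0.5, 0.2, 0.4]
opening: 0.998
grasp_force: 0.0
[[-0.079   0.9969  0.    ]
 [ 0.9969  0.079   0.0001]
 [ 0.0001  0.     -1.    ]] [0.4902 0.3849 0.2477] 4.0333
scoop_grip {'position': [331.4, 238.1], 'conf': 0.72} [[0.5036 0.3658 0.057 ]]
scoop_pan {'position': [330.2, 306.9], 'conf': 0.97} [[0.5113 0.2776 0.022 ]]
mat {'position': [319.9, 266.3], 'conf': 0.59} [[0.4972 0.3152 0.    ]]
0.034 ((493.2518615722656, 369.74908447265625), (105.67431640625, 223.7911834716797), 12.485891342163086) 1952
0.05 ((504.8309631347656, 376.2261962890625), (16.045068740844727, 95.85090637207031), 3.8453285694122314) 1866
```

View pics/w1.png

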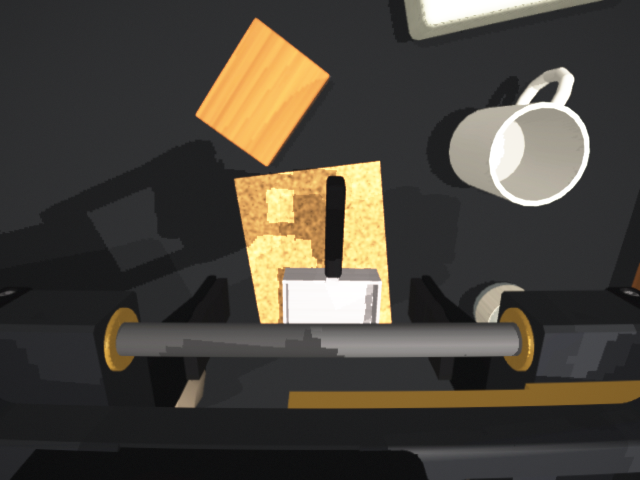

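Run:
```python
from h import *
d=np.load('w1.npy'); st=bot.read_state()
print(at_z('wrist',[[336,178]],.082,st),at_z('wrist',[[333,276]],.055,st),at_z('wrist',[[283,270],[381,268]],.040,st))
uv,P=cloud('wrist',d,st)
m=(abs(P[:,0]-.51)<.06)&(P[:,1]>.2)&(P[:,1]<.45)&(P[:,2]>.012)
h=np.array([.07,-.9975]); Q=P[m]; a=Q[:,:2]@h
for lo in np.arange(-.43,-.2,.006):
    k=(a>=lo)&(a<lo+.006); 
    if k.sum(): print(round(lo,3),k.sum(),np.round(Q[k].mean(0),4),Q[k][:,2].max().round(4))
```

```text
[[0.502  0.4239 0.082 ]] [[0.5091 0.3269 0.055 ]] [[0.4599 0.3233 0.04  ]
 [0.5572 0.3329 0.04  ]]
-0.418 35 [0.4526 0.4477 0.0324] 0.0368
-0.412 9 [0.4512 0.4433 0.0298] 0.0345
-0.394 245 [0.5505 0.4277 0.3083] 0.3167
-0.388 9719 [0.5345 0.4237 0.3049] 0.3175
-0.382 13903 [0.5043 0.4156 0.3098] 0.3425
-0.376 44239 [0.5016 0.4105 0.3294] 0.3415
-0.37 2304 [0.5282 0.4064 0.3125] 0.3362
-0.364 2077 [0.5372 0.399  0.2553] 0.3314
-0.358 916 [0.5336 0.3936 0.2471] 0.328
-0.352 804 [0.5327 0.3871 0.2406] 0.3175
-0.346 1109 [0.5405 0.3825 0.267 ] 0.3173
-0.34 177 [0.5167 0.3747 0.1436] 0.3113
-0.334 135 [0.5104 0.3677 0.1052] 0.3069
-0.328 119 [0.5099 0.3617 0.0968] 0.3011
-0.322 108 [0.5076 0.3555 0.0747] 0.2968
-0.316 100 [0.507  0.3494 0.0668] 0.0693
-0.31 93 [0.5072 0.3433 0.0653] 0.0672
-0.304 90 [0.5078 0.3375 0.0639] 0.066
-0.298 84 [0.5086 0.3317 0.0624] 0.0648
-0.292 4 [0.5076 0.328  0.0605] 0.0609
-0.286 41 [0.509 0.319 0.044] 0.0461
-0.28 1129 [0.509  0.3149 0.0301] 0.0434
-0.274 48 [0.5148 0.3077 0.0377] 0.0416
-0.268 61 [0.5158 0.3017 0.0331] 0.0413
-0.262 66 [0.5223 0.2964 0.0327] 0.041
-0.256 64 [0.5199 0.2901 0.0324] 0.0408
-0.25 66 [0.5186 0.2841 0.0324] 0.041
-0.244 67 [0.5225 0.2783 0.0329] 0.0407
-0.238 60 [0.5185 0.2719 0.0334] 0.0409
-0.232 28 [0.526  0.2668 0.0256] 0.0396
-0.226 14 [0.5332 0.2614 0.0188] 0.0248
-0.22 1 [0.5605 0.2585 0.0155] 0.0155
```

```bash
python3 -m handwheel '[[0.016,-0.023,-0.02,0,0,0],[0.016,-0.023,-0.05,0,0,0],[0.016,-0.023,-0.08,0,0,0],[0.016,-0.023,-0.11,0,0,0],[0.016,-0.023,-0.14,0,0,0],[0.016,-0.023,-0.165,0,0,0],[0.016,-0.023,-0.18,0,0,0],[0.016,-0.023,-0.187,0,0,0]]'|head -5; python3 -m handwheel '[[0,0,0,0,0,0],[0,0,0,0,0,0],[0,0,0,0,0,0],[0,0,0,0,0,0],[0,0,0,0,0,0],[0,0,0,0,0,0],[0,0,0,0,0,0],[0,0,0,0,0,0]]' -1;  python3 -m handwheel '[[0,0,0.01,0,0,0],[0,0,0.03,0,0,0],[0,0,0.05,0,0,0],[0,0,0.07,0,0,0],[0,0,0.09,0,0,0],[0,0,0.11,0,0,0],[0,0,0.12,0,0,0],[0,0,0.12,0,0,0]]'
python3 - <<'E'
from h import *
st,p,d=cap('side'); cv2.imwrite('pics/s2.png',p[100:340,130:450]); uv,P=cloud('side',d)
st2,p2,d2=cap('scene'); uv2,P2=cloud('scene',d2)
for P in (P,P2):
    m=(abs(P[:,0]-.515)<.08)&(P[:,1]>.18)&(P[:,1]<.35)&(P[:,2]>.08)&(P[:,2]<.18)
    Q=P[m]; a=Q[:,:2]@np.array([.079,-.997])
    for lo in np.arange(-.35,-.18,.01):
        k=(a>=lo)&(a<lo+.01)
        if k.sum()>2: print(round(lo,3),k.sum(),Q[k].min(0),Q[k].max(0))
E
```

```text
time_s: 4.9
position: [0.5056, 0.3603, 0.0577]
tcp_rot: [[-0.077, 0.997, -0.004], [0.997, 0.077, -0.002], [-0.002, -0.005, -1.0]]
force: [0.2, -0.9, 0.9]
opening: 1.0
time_s: 5.57
position: [0.5072, 0.3612, 0.061]
tcp_rot: [[-0.077, 0.997, 0.001], [0.997, 0.077, 0.0], [0.0, 0.001, -1.0]]
force: [-0.3, 0.1, 0.2]
opening: 0.481
grasp_force: 0.0
time_s: 6.23
position: [0.5086, 0.3619, 0.1838]
tcp_rot: [[-0.077, 0.997, 0.006], [0.997, 0.077, 0.003], [0.002, 0.006, -1.0]]
force: [-0.5, 0.5, 0.2]
opening: 0.006
grasp_force: 0.0
-0.31 23 [0.4989 0.3447 0.1596] [0.5183 0.3498 0.1798]
```

```bash
python3 - <<'E'
from h import *
d=cams.capture('scene')[1]
for n in ['scene']:
    for q,z in [('scoop_grip',.057),('scoop_pan',.022)]:
        for x in models.tip_of(q,n)[:1]: print(q,x,at_z(n,[x['position']],z))
st,p,d=cap('wrist'); cv2.imwrite('pics/w2.png',p)
uv,P=cloud('wrist',d,st)
m=(abs(P[:,0]-.515)<.06)&(P[:,1]>.3)&(P[:,1]<.44)&(P[:,2]>.055)&(P[:,2]<.09)
print(cv2.minAreaRect(P[m][:,:2].astype(np.float32)*1000),m.sum(),st['position'])
E
python3 -m handwheel '[[-0.002,0,0,0,0,0],[-0.002,0,0,0,0,0],[-0.002,0,0,0,0,0],[-0.002,0,0,0,0,0],[-0.002,0,0,0,0,0],[-0.002,0,0,0,0,0],[-0.002,0,0,0,0,0],[-0.002,0,0,0,0,0]]' 0.1
```

```text
scoop_grip {'position': [416.0, 350.4], 'conf': 0.95} [[0.5132 0.3656 0.057 ]]
scoop_pan {'position': [388.3, 325.0], 'conf': 0.95} [[0.5119 0.2721 0.022 ]]
((504.71380615234375, 377.66558837890625), (16.041507720947266, 93.38011169433594), 3.8557634353637695) 2966 [0.5061 0.3606 0.179 ]
time_s: 7.2
position: [0.5051, 0.3611, 0.1806]
tcp_rot: [[-0.077, 0.997, 0.0], [0.997, 0.077, 0.0], [0.0, 0.0, -1.0]]
force: [-0.0, 0.2, -0.3]
opening: 0.506
grasp_force: 0.0
```

View pics/w2.png

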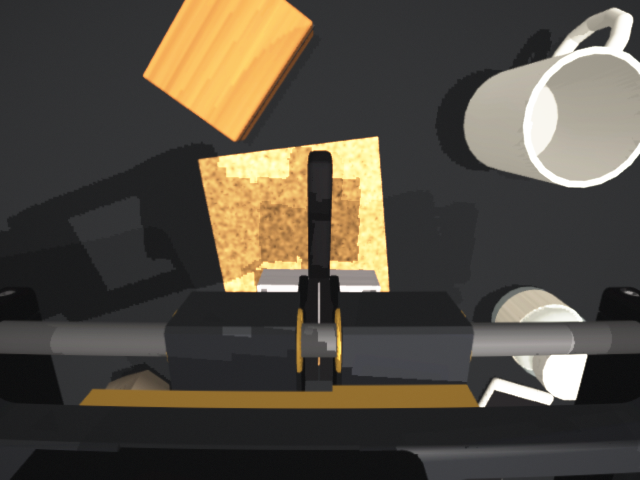

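```bash
python3 -m handwheel '[[0.001,0.001,-0.03,0,0,0],[0.001,0.001,-0.06,0,0,0],[0.001,0.001,-0.09,0,0,0],[0.001,0.001,-0.11,0,0,0],[0.001,0.001,-0.12,0,0,0],[0.001,0.001,-0.12,0,0,0],[0.001,0.001,-0.12,0,0,0],[0.001,0.001,-0.12,0,0,0]]'|head -2; python3 -m handwheel '[[0,0,0,0,0,0],[0,0,0,0,0,0],[0,0,0,0,0,0],[0,0,0,0,0,0],[0,0,0,0,0,0],[0,0,0,0,0,0],[0,0,0,0,0,0],[0,0,0,0,0,0]]' -1
```

```text
time_s: 7.87
position: [0.5072, 0.3627, 0.062]
time_s: 8.53
position: [0.506, 0.3622, 0.0607]
tcp_rot: [[-0.077, 0.997, 0.0], [0.997, 0.077, 0.0], [0.0, 0.0, -1.0]]
force: [-0.3, 0.4, 0.9]
opening: 0.181
grasp_force: 30.0
```

```bash
python3 -m handwheel '[[0,0,0.01,0,0,0],[0,0,0.025,0,0,0],[0,0,0.045,0,0,0],[0,0,0.065,0,0,0],[0,0,0.085,0,0,0],[0,0,0.1,0,0,0],[0,0,0.1,0,0,0],[0,0,0.1,0,0,0]]'
python3 - <<'E'
from h import *
A={}
for n in ['side','scene']:
    st,p,d=cap(n); A[n]=cloud(n,d)[1]; cv2.imwrite(f'pics/{n}3.png',p)
    for q,z in [('tray',0),('scoop_pan',.122)]:
        for x in models.tip_of(q,n)[:1]: print(n,q,x,at_z(n,[x['position']],z))
for n,P in A.items():
    m=(abs(P[:,0]-.59)<.1)&(P[:,1]>-.15)&(P[:,1]<.2)&(P[:,2]>.03)&(P[:,2]<.05)
    k=m.copy(); c,s,an=cv2.minAreaRect(P[m][:,:2].astype(np.float32)*1000); print(n,'tray',c,s,an,m.sum())
    Q=P[m]; Q=Q[::max(1,len(Q)//25)]; print(Q.tolist() if 0 else '')
    m=(abs(P[:,0]-.515)<.08)&(P[:,1]>.18)&(P[:,1]<.35)&(P[:,2]>.09)&(P[:,2]<.2)
    Q=P[m]; a=Q[:,:2]@np.array([.077,-.997])
    for lo in np.arange(-.29,-.18,.01):
        k=(a>=lo)&(a<lo+.01)
        if k.sum()>2: print(round(lo,3),k.sum(),Q[k].min(0),Q[k].max(0))
E
```

```text
time_s: 9.2
position: [0.5063, 0.3623, 0.1614]
tcp_rot: [[-0.077, 0.997, 0.002], [0.997, 0.077, 0.001], [0.001, 0.002, -1.0]]
force: [0.1, 0.4, -2.0]
opening: 0.181
grasp_force: 30.0
side tray {'position': [325.6, 261.4], 'conf': 0.82} [[0.589  0.0157 0.    ]]
side scoop_pan {'position': [243.1, 193.0], 'conf': 0.91} [[0.5036 0.2629 0.122 ]]
scene tray {'position': [297.2, 270.9], 'conf': 0.65} [[0.5966 0.0193 0.    ]]
scene scoop_pan {'position': [395.4, 306.6], 'conf': 0.62} [[0.5075 0.2729 0.122 ]]
side tray (590.4932250976562, 20.231468200683594) (132.67080688476562, 252.35377502441406) 2.2827675342559814 1003

-0.29 47 [0.5008 0.3207 0.1329] [0.5162 0.3295 0.1639]
-0.28 168 [0.4588 0.3065 0.1054] [0.5597 0.3198 0.1461]
-0.27 224 [0.459  0.2966 0.1049] [0.5596 0.3137 0.1439]
-0.26 97 [0.4589 0.2866 0.1041] [0.5609 0.3038 0.1409]
-0.25 98 [0.4599 0.2766 0.1037] [0.5619 0.2935 0.1399]
-0.24 101 [0.4603 0.2666 0.1029] [0.5622 0.2837 0.1427]
-0.23 116 [0.4621 0.2566 0.1028] [0.5651 0.2725 0.142 ]
-0.22 107 [0.4638 0.2468 0.1034] [0.5649 0.2631 0.1397]
-0.21 124 [0.4631 0.2372 0.1019] [0.5641 0.2536 0.1405]
-0.2 121 [0.4649 0.2273 0.1017] [0.5669 0.2439 0.1398]
scene tray (587.9212646484375, 20.856117248535156) (131.52455139160156, 256.2489013671875) 1.9265128374099731 1060

-0.27 19 [0.4615 0.2965 0.1029] [0.5196 0.3036 0.1247]
-0.26 141 [0.46   0.2867 0.1012] [0.5615 0.3041 0.1433]
-0.25 215 [0.4617 0.277  0.0983] [0.5626 0.2939 0.143 ]
-0.24 206 [0.4606 0.267  0.0988] [0.5634 0.2836 0.1405]
-0.23 215 [0.461  0.2571 0.1008] [0.5635 0.2738 0.1422]
-0.22 199 [0.4633 0.2468 0.1   ] [0.5645 0.264  0.1394]
-0.21 215 [0.464  0.237  0.0984] [0.5658 0.2539 0.1398]
-0.2 119 [0.4653 0.2302 0.099 ] [0.5669 0.2442 0.1395]
```

Run:
```python
import cv2,numpy as np
a=cv2.imread('pics/side3.png')[150:320,180:400]; b=cv2.imread('pics/scene3.png')[205:375,235:455]
cv2.imwrite('pics/c3.png',cv2.resize(np.vstack([a,b]),None,fx=1.75,fy=1.75,interpolation=cv2.INTER_CUBIC) if 0 else cv2.resize(np.hstack([a,b]),None,fx=1.8,fy=1.8,interpolation=cv2.INTER_CUBIC))
```

```text
(no output)
```

View pics/c3.png

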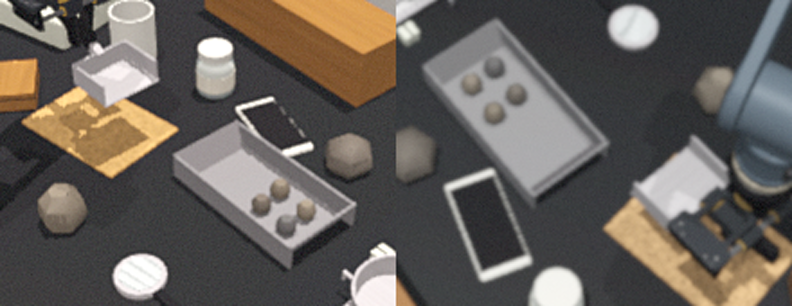

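```bash
python3 -m handwheel '[[0.01,-0.025,0,0,0,-0.01],[0.022,-0.06,0,0,0,-0.02],[0.036,-0.1,0,0.02,0.001,-0.02],[0.05,-0.135,0,0.04,0.002,-0.02],[0.062,-0.165,0,0.055,0.002,-0.02],[0.071,-0.19,0,0.07,0.003,-0.02],[0.076,-0.203,0,0.075,0.003,-0.02],[0.078,-0.207,0,0.075,0.003,-0.02]]' | head -3; python3 -m handwheel '[[0,0,-0.01,0,0,0],[0,0,-0.025,0,0,0],[0,0,-0.04,0,0,0],[0,0,-0.055,0,0,0],[0,0,-0.065,0,0,0],[0,0,-0.07,0,0,0],[0,0,-0.071,0,0,0],[0,0,-0.071,0,0,0]]'
python3 - <<'E'
from h import *
for n,r in [('side',(190,340,240,420)),('scene',(215,345,220,400))]:
    st,p,d=cap(n); cv2.imwrite(f'pics/{n}4.png',p)
    P=cloud(n,d)[1]
    m=(abs(P[:,0]-.59)<.056)&(P[:,1]>-.1)&(P[:,1]<.125)&(P[:,2]>.0)&(P[:,2]<.08)
    Q=P[m]
    for y in np.arange(.12,-.04,-.01):
        k=(Q[:,1]<=y)&(Q[:,1]>y-.01); 
        if k.sum()>2: print(n,round(y,3),k.sum(),Q[k].min(0),np.median(Q[k],0),Q[k].max(0))
a=cv2.imread('pics/side4.png')[170:320,220:420]; b=cv2.imread('pics/scene4.png')[195:345,220:420]
cv2.imwrite('pics/c4.png',cv2.resize(np.hstack([a,b]),None,fx=2,fy=2,interpolation=cv2.INTER_CUBIC))
E
```

```text
time_s: 10.17
position: [0.5852, 0.1515, 0.1598]
tcp_rot: [[-0.032, 0.999, -0.003], [0.988, 0.032, 0.149], [0.149, 0.002, -0.989]]
time_s: 10.83
position: [0.5837, 0.1559, 0.0892]
tcp_rot: [[-0.038, 0.999, -0.004], [0.988, 0.038, 0.15], [0.15, 0.002, -0.989]]
force: [0.6, -0.2, -1.2]
opening: 0.18
grasp_force: 30.0
side 0.12 169 [0.5373 0.11   0.0266] [0.5968 0.1119 0.0423] [0.6364 0.1194 0.0735]
side 0.11 215 [0.5358 0.1002 0.0228] [0.5865 0.1074 0.0466] [0.6367 0.11   0.0676]
side 0.1 126 [0.536  0.09   0.0213] [0.598  0.0947 0.0293] [0.6379 0.1    0.0624]
side 0.09 125 [0.5355 0.0801 0.0199] [0.5969 0.0848 0.0274] [0.6384 0.09   0.0607]
side 0.08 124 [0.5358 0.0701 0.0191] [0.5987 0.075  0.0258] [0.6387 0.0799 0.0602]
side 0.07 128 [0.5364 0.06   0.018 ] [0.6028 0.0648 0.0241] [0.6381 0.0698 0.0572]
side 0.06 126 [0.5375 0.05   0.0161] [0.6    0.0551 0.0223] [0.6389 0.06   0.0563]
side 0.05 205 [0.5381 0.04   0.0015] [0.5987 0.0443 0.0187] [0.6452 0.0499 0.0541]
side 0.04 139 [0.5383 0.0301 0.0007] [0.586  0.0366 0.0064] [0.6459 0.0399 0.0512]
side 0.03 35 [0.5559 0.02   0.0021] [
[... 1163 characters left out ...]
.04 59 [0.5478 0.0301 0.0018] [0.5908 0.034  0.0092] [0.6373 0.0398 0.0476]
scene 0.03 126 [0.5438 0.02   0.    ] [0.5907 0.0243 0.0046] [0.6377 0.0298 0.03  ]
scene 0.02 182 [0.5394 0.0101 0.0003] [0.5932 0.0145 0.0089] [0.6375 0.02   0.0371]
scene 0.01 147 [0.5345 0.     0.0006] [0.5817 0.0052 0.0214] [0.6368 0.01   0.0361]
scene 0.0 101 [ 0.5353 -0.01    0.0002] [ 0.5832 -0.0049  0.0069] [ 0.6389 -0.      0.037 ]
scene -0.01 91 [ 0.5351 -0.0199  0.0001] [ 0.596  -0.0155  0.0051] [ 0.638  -0.0105  0.0258]
scene -0.02 131 [ 0.5343 -0.0299  0.0001] [ 0.5867 -0.0249  0.0047] [ 0.6406 -0.0202  0.0113]
scene -0.03 175 [ 0.5341 -0.0399  0.0002] [ 0.5941 -0.0358  0.0059] [ 0.6377 -0.03    0.0358]
```

View pics/c4.png

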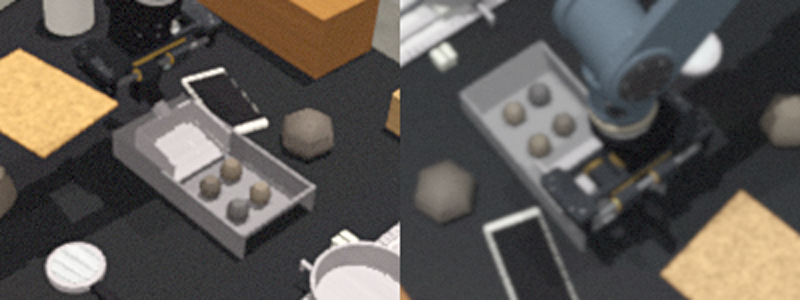

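```bash
python3 -m handwheel '[[0,0,-0.003,0,0,0],[0,0,-0.006,0,0,0],[0,0,-0.008,0,0,0],[0,0,-0.009,0,0,0],[0,0,-0.01,0,0,0],[0,0,-0.011,0,0,0],[0,0,-0.011,0,0,0],[0,0,-0.011,0,0,0]]'
```

```text
time_s: 11.6
position: [0.5841, 0.1551, 0.0787]
tcp_rot: [[-0.037, 0.999, -0.003], [0.988, 0.037, 0.149], [0.149, 0.003, -0.989]]
force: [-1.4, 0.0, -0.7]
opening: 0.18
grasp_force: 30.0
```

```bash
python3 -m handwheel '[[0,0,-0.001,0,0,0],[0,0,-0.002,0,0,0],[0,0,-0.003,0,0,0],[0,0,-0.003,0,0,0],[0,0,-0.003,0,0,0],[0,0,-0.003,0,0,0],[0,0,-0.003,0,0,0],[0,0,-0.003,0,0,0]]'
```

```text
time_s: 12.27
position: [0.5841, 0.1552, 0.0756]
tcp_rot: [[-0.037, 0.999, -0.003], [0.988, 0.037, 0.15], [0.15, 0.003, -0.989]]
force: [-0.7, 2.4, 2.4]
opening: 0.177
grasp_force: 30.0
```

```bash
python3 -m handwheel '[[0,-0.008,0.001,0,0,0],[0.001,-0.018,0.001,0,0,0],[0.001,-0.028,0.001,0,0,0],[0.001,-0.038,0.001,0,0,0],[0.002,-0.048,0.001,0,0,0],[0.002,-0.058,0.001,0,0,0],[0.002,-0.068,0.001,0,0,0],[0.003,-0.075,0.001,0,0,0]]'
python3 - <<'E'
from h import *
st,p,d=cap('side'); cv2.imwrite('pics/side5.png',p)
for x in models.spot_in('rock_0','side')[:5]: print(x)
st,q,d=cap('scene'); cv2.imwrite('pics/c5.png',cv2.resize(np.hstack([p[190:320,260:420],q[215:345,220:380]]),None,fx=2.5,fy=2.5,interpolation=cv2.INTER_CUBIC))
E
```

```text
time_s: 12.93
position: [0.5868, 0.0786, 0.0765]
tcp_rot: [[-0.036, 0.999, -0.003], [0.988, 0.036, 0.15], [0.15, 0.002, -0.989]]
force: [0.2, 1.3, 1.0]
opening: 0.176
grasp_force: 30.0
{'position': [351.8, 267.8], 'conf': 0.64}
{'position': [342.8, 277.1], 'conf': 0.59}
{'position': [394.4, 290.6], 'conf': 0.39}
```

View pics/c5.png

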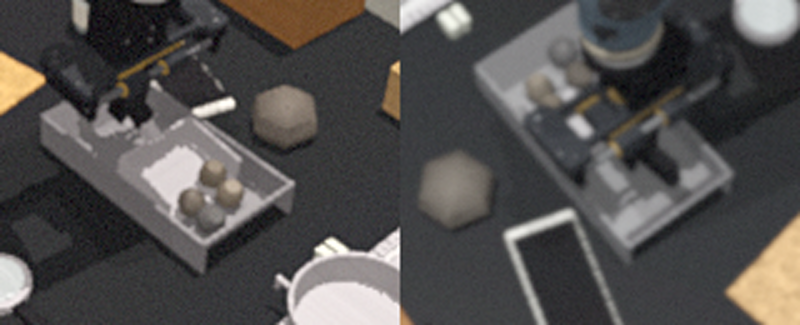

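```bash
python3 -m handwheel '[[0,-0.003,-0.002,-0.008,0,0],[0,-0.006,-0.004,-0.016,-0.001,0],[0,-0.01,-0.006,-0.024,-0.001,0],[0,-0.014,-0.008,-0.032,-0.001,0],[0.001,-0.018,-0.01,-0.04,-0.002,0],[0.001,-0.022,-0.011,-0.045,-0.002,0],[0.001,-0.026,-0.011,-0.045,-0.002,0],[0.001,-0.03,-0.011,-0.045,-0.002,0]]'
python3 - <<'E'
from h import *
st,p,d=cap('side'); P=cloud('side',d)[1]
m=(abs(P[:,0]-.59)<.045)&(P[:,1]>-.11)&(P[:,1]<.05)&(P[:,2]>.0)&(P[:,2]<.08)
Q=P[m]
for y in np.arange(.03,-.11,-.01):
    k=(Q[:,1]<=y)&(Q[:,1]>y-.01); 
    if k.sum()>2: print(round(y,3),k.sum(),np.percentile(Q[k][:,2],[5,25,50,75,95]))
st,q,d=cap('wrist'); cv2.imwrite('pics/c6.png',np.hstack([cv2.resize(p[210:310,290:400],None,fx=3,fy=3,interpolation=cv2.INTER_CUBIC),cv2.resize(q,(400,300))]))
E
```

```text
time_s: 13.75
position: [0.5879, 0.0501, 0.0654]
tcp_rot: [[-0.038, 0.999, 0.001], [0.997, 0.038, 0.06], [0.06, 0.003, -0.998]]
force: [0.0, 2.4, 1.0]
opening: 0.182
grasp_force: 30.0
0.03 44 [0.0053 0.046  0.0619 0.0686 0.0706]
0.02 52 [0.0395 0.0504 0.0554 0.0643 0.0692]
0.01 160 [0.0124 0.0206 0.0307 0.0415 0.0491]
-0.0 146 [0.01   0.0115 0.0153 0.036  0.0452]
-0.01 54 [0.0089 0.0106 0.0116 0.0128 0.014 ]
-0.02 24 [0.0092 0.0107 0.0122 0.015  0.0387]
-0.03 52 [0.0094 0.0129 0.0316 0.0353 0.0395]
-0.04 115 [0.0096 0.023  0.0328 0.0375 0.0405]
-0.05 88 [0.0092 0.0239 0.0292 0.0327 0.0374]
-0.06 67 [0.007  0.0139 0.0298 0.0357 0.039 ]
-0.07 129 [0.0047 0.0135 0.0296 0.0352 0.0395]
-0.08 143 [0.0005 0.0027 0.0212 0.0295 0.0348]
-0.09 78 [0.0002 0.0008 0.0016 0.0028 0.0234]
-0.1 120 [0.0004 0.0014 0.0029 0.042  0.0445]
```

View pics/c6.png

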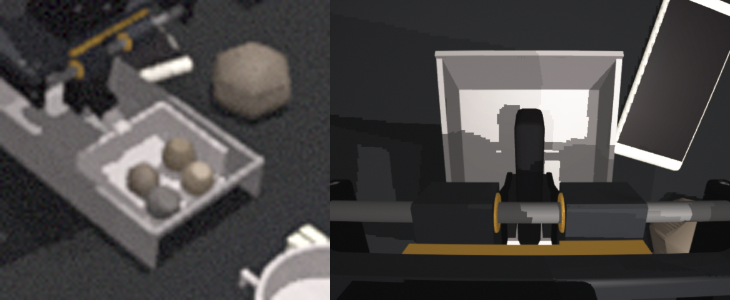

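```bash
python3 -m handwheel '[[0,-0.0013,-0.0033,-0.015,-0.001,0],[0,-0.0015,-0.007,-0.04,-0.001,0],[0,-0.0018,-0.0088,-0.058,-0.002,0],[0,-0.002,-0.0103,-0.075,-0.003,0],[0,-0.0025,-0.012,-0.095,-0.004,0],[0,-0.003,-0.014,-0.115,-0.004,0],[0,-0.0036,-0.016,-0.135,-0.005,0],[0,-0.0045,-0.018,-0.155,-0.006,0]]'; python3 -m handwheel '[[0,-0.001,-0.001,-0.012,0,0],[0,-0.003,-0.003,-0.035,-0.001,0],[0,-0.003,0.002,-0.045,-0.002,0],[0,-0.003,0.009,-0.05,-0.002,0],[0,-0.002,0.018,-0.05,-0.002,0],[0,0,0.028,-0.05,-0.002,0],[0,0,0.038,-0.05,-0.002,0],[0,0,0.04,-0.05,-0.002,0]]'
python3 - <<'E'
from h import *
st,p,d=cap('side'); cv2.imwrite('pics/side7.png',p)
for x in models.spot_in('rock_0','side')[:5]:
    u,v=[int(round(a)) for a in x['position']]; print(x,at_depth('side',[x['position']],[d[v,u]]))
cv2.imwrite('pics/c7.png',cv2.resize(p[170:330,270:430],None,fx=3.5,fy=3.5,interpolation=cv2.INTER_CUBIC))
E
```

```text
time_s: 14.52
position: [0.5882, 0.0476, 0.0472]
tcp_rot: [[-0.034, 0.999, 0.015], [0.969, 0.036, -0.245], [-0.246, 0.006, -0.969]]
force: [0.1, 8.6, -1.3]
opening: 0.18
grasp_force: 30.0
time_s: 15.18
position: [0.5895, 0.0451, 0.0903]
tcp_rot: [[-0.033, 0.999, 0.021], [0.939, 0.038, -0.343], [-0.343, 0.008, -0.939]]
force: [0.7, -0.1, -2.9]
opening: 0.182
grasp_force: 30.0
{'position': [353.1, 247.4], 'conf': 0.61} [[ 0.6134 -0.0552  0.0862]]
{'position': [360.1, 250.2], 'conf': 0.54} [[ 0.6081 -0.0837  0.1002]]
```

View pics/c7.png

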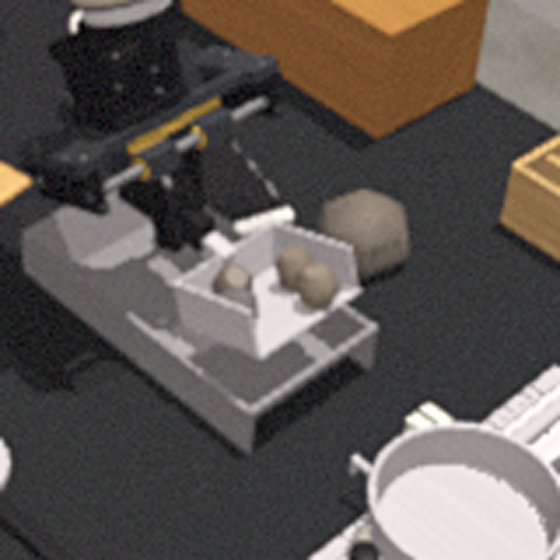

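```bash
python3 -m handwheel '[[-0.001,-0.006,0.004,0,0,0],[-0.005,-0.022,0.014,0,0,0],[-0.009,-0.044,0.026,0,0,0],[-0.014,-0.068,0.038,0,0,0],[-0.019,-0.092,0.05,0,0,0],[-0.024,-0.116,0.06,0,0,0],[-0.027,-0.132,0.067,0,0,0],[-0.0285,-0.14,0.07,0,0,0]]'
python3 - <<'E'
from h import *
st,p,d=cap('side'); P=cloud('side',d)[1]
for x in models.spot_in('rock_0','side')[:5]:
    u,v=[int(round(a)) for a in x['position']]; print(x,at_depth('side',[x['position']],[d[v,u]]))
m=(abs(P[:,0]-.563)<.07)&(P[:,1]>-.29)&(P[:,1]<-.12)&(P[:,2]>.1)&(P[:,2]<.2); Q=P[m]
for y in np.arange(-.14,-.28,-.01):
    k=(Q[:,1]<=y)&(Q[:,1]>y-.01)
    if k.sum()>2: print(round(y,3),k.sum(),Q[k].min(0),Q[k].max(0))
E
```

```text
time_s: 15.95
position: [0.5586, -0.0971, 0.1584]
tcp_rot: [[-0.032, 0.999, 0.015], [0.938, 0.036, -0.344], [-0.344, 0.003, -0.939]]
force: [-0.2, -0.3, -3.1]
opening: 0.186
grasp_force: 30.0
{'position': [398.9, 270.4], 'conf': 0.62} [[ 0.5768 -0.2247  0.1616]]
{'position': [236.7, 219.9], 'conf': 0.58} [[0.4951 0.3022 0.009 ]]
{'position': [373.3, 272.6], 'conf': 0.48} [[ 0.5299 -0.1957  0.1622]]
-0.14 41 [ 0.5538 -0.1499  0.1437] [ 0.6075 -0.1401  0.1599]
-0.15 276 [ 0.5108 -0.1599  0.1217] [ 0.6109 -0.15    0.1565]
-0.16 115 [ 0.511  -0.17    0.1187] [ 0.6104 -0.1601  0.1596]
-0.17 185 [ 0.5118 -0.18    0.1223] [ 0.6114 -0.1701  0.162 ]
-0.18 194 [ 0.5114 -0.19    0.1256] [ 0.6123 -0.1801  0.166 ]
-0.19 204 [ 0.5103 -0.2     0.1279] [ 0.612  -0.19    0.1685]
-0.2 187 [ 0.511  -0.21    0.1315] [ 0.6121 -0.2     0.1716]
-0.21 221 [ 0.5114 -0.2199  0.1335] [ 0.6135 -0.21    0.1753]
-0.22 277 [ 0.5117 -0.2299  0.1361] [ 0.6143 -0.22    0.1749]
-0.23 117 [ 0.5125 -0.238   0.1392] [ 0.6145 -0.2301  0.1594]
```

```bash
python3 -m handwheel '[[0,-0.004,0.005,0.05,0.002,0],[0,-0.01,0.011,0.1,0.004,0],[0,-0.018,0.017,0.15,0.006,0],[0,-0.025,0.024,0.2,0.007,0],[0,-0.032,0.03,0.25,0.009,0],[0,-0.042,0.036,0.3,0.011,0],[0.001,-0.049,0.04,0.34,0.012,0],[0.001,-0.055,0.042,0.37,0.013,0]]'
```

```text
time_s: 16.72
position: [0.5609, -0.1503, 0.1993]
tcp_rot: [[-0.035, 0.999, -0.009], [0.923, 0.035, 0.382], [0.383, 0.005, -0.924]]
force: [0.3, 1.8, -3.5]
opening: 0.175
grasp_force: 30.0
```

```bash
python3 -m handwheel '[[0,-0.006,0.003,0.025,0.001,0],[0,-0.012,0.006,0.05,0.002,0],[0,-0.018,0.009,0.075,0.003,0],[0,-0.023,0.011,0.1,0.004,0],[0.001,-0.029,0.014,0.125,0.005,0],[0.001,-0.035,0.017,0.15,0.006,0],[0.001,-0.042,0.02,0.175,0.006,0],[0.001,-0.049,0.022,0.2,0.007,0]]'
python3 -m handwheel '[[0,0,0,0,0,0],[0,0,0,0,0,0],[0,0,0,0,0,0],[0,0,0,0,0,0],[0,0,0,0,0,0],[0,0,0,0,0,0],[0,0,0,0,0,0],[0,0,0,0,0,0]]'
python3 - <<'E'
from h import *
for n in ['side','scene']:
    st,p,d=cap(n); cv2.imwrite(f'pics/{n}8.png',p)
    for x in models.spot_in('rock_0',n)[:6]:
        u,v=[int(round(a)) for a in x['position']]; print(x,at_depth(n,[x['position']],[d[v,u]]))
E
```

```text
time_s: 17.38
position: [0.5618, -0.1981, 0.221]
tcp_rot: [[-0.027, 0.999, -0.023], [0.702, 0.035, 0.711], [0.711, 0.004, -0.703]]
force: [-0.0, -0.2, -1.9]
opening: 0.179
grasp_force: 30.0
time_s: 18.05
position: [0.5615, -0.1981, 0.2218]
tcp_rot: [[-0.027, 0.999, -0.02], [0.703, 0.034, 0.71], [0.71, 0.005, -0.704]]
force: [0.1, 0.7, -1.4]
opening: 0.184
grasp_force: 30.0
{'position': [386.2, 312.8], 'conf': 0.67} [[ 0.5355 -0.2421  0.0721]]
{'position': [412.8, 307.4], 'conf': 0.48} [[ 0.5937 -0.2678  0.0696]]
{'position': [414.2, 324.4], 'conf': 0.44} [[ 0.5677 -0.2964  0.0594]]
{'position': [395.0, 335.0], 'conf': 0.39} [[ 0.5092 -0.2925  0.0682]]
{'position': [246.1, 164.3], 'conf': 0.54} [[ 0.5453 -0.2856  0.0754]]
{'position': [260.5, 181.7], 'conf': 0.45} [[ 0.5412 -0.2242  0.0629]]
```

```bash
python3 -m handwheel '[[0,0.005,0.02,-0.03,-0.001,0],[0,0.02,0.035,-0.08,-0.003,0],[0,0.045,0.035,-0.14,-0.005,0],[0,0.075,0.035,-0.2,-0.007,0],[0,0.11,0.035,-0.26,-0.009,0],[0,0.15,0.035,-0.32,-0.011,0],[0,0.185,0.035,-0.37,-0.013,0],[0,0.22,0.03,-0.395,-0.014,0]]' | head -3;  python3 -m handwheel '[[-0.004,0.03,-0.01,0,0,0.003],[-0.01,0.07,-0.02,0,0,0.006],[-0.017,0.11,-0.03,0,0,0.01],[-0.025,0.15,-0.045,0,0,0.015],[-0.033,0.19,-0.06,0,0,0.02],[-0.042,0.23,-0.07,0,0,0.02],[-0.05,0.265,-0.08,0,0,0.02],[-0.055,0.29,-0.08,0,0,0.02]]'
python3 - <<'E'
from h import *
A={}
for n in ['side','scene']:
    st,p,d=cap(n); cv2.imwrite(f'pics/{n}9.png',p); P=cloud(n,d)[1]; A[n]=p
    for x in models.spot_in('rock_0',n)[:6]:
        u,v=[int(round(a)) for a in x['position']]; print(n,x,at_depth(n,[x['position']],[d[v,u]]))
    T=np.array(st['position']); m=(abs(P[:,0]-T[0])<.07)&(P[:,1]>T[1]-.16)&(P[:,1]<T[1]-.03)&(abs(P[:,2]-T[2]+.05)<.05); Q=P[m]; print(T)
    for y in np.arange(T[1]-.03,T[1]-.15,-.01):
        k=(Q[:,1]<=y)&(Q[:,1]>y-.01)
        if k.sum()>2: print(round(y,3),k.sum(),Q[k].min(0),Q[k].max(0))
a=cv2.resize(A['side'][265:385,330:490],None,fx=2.5,fy=2.5,interpolation=cv2.INTER_CUBIC); b=cv2.resize(A['scene'][120:240,170:330],None,fx=2.5,fy=2.5,interpolation=cv2.INTER_CUBIC)
c=cv2.resize(A['side'][200:320,260:420],None,fx=2.5,fy=2.5,interpolation=cv2.INTER_CUBIC);e=cv2.resize(A['scene'][205:325,230:390],None,fx=2.5,fy=2.5,interpolation=cv2.INTER_CUBIC)
cv2.imwrite('pics/c9.png',np.vstack([np.hstack([a,b]),np.hstack([c,e])]))
E
```

```text
time_s: 18.92
position: [0.561, 0.025, 0.2536]
tcp_rot: [[-0.038, 0.999, 0.009], [0.999, 0.038, -0.003], [-0.003, 0.009, -1.0]]
time_s: 19.58
position: [0.5031, 0.3146, 0.1692]
tcp_rot: [[-0.078, 0.997, -0.001], [0.997, 0.078, 0.0], [0.0, -0.001, -1.0]]
force: [0.3, -0.9, -2.1]
opening: 0.18
grasp_force: 30.0
side {'position': [383.1, 309.5], 'conf': 0.69} [[ 0.5369 -0.2315  0.0722]]
side {'position': [416.0, 320.6], 'conf': 0.68} [[ 0.5726 -0.2955  0.0675]]
side {'position': [414.5, 308.3], 'conf': 0.64} [[ 0.5953 -0.2715  0.0688]]
side {'position': [404.6, 328.0], 'conf': 0.62} [[ 0.5355 -0.2949  0.0721]]
side {'position': [253.4, 167.6], 'conf': 0.54} [[0.6391 0.4225 0.0718]]
[0.5031 0.3146 0.1692]
0.285 51 [0.4972 0.2752 0.1347] [0.5124 0.2842 0.1682]
0.275 238 [0.4567 0.2646 0.1053] [0.558  0.2745 0.1651]
0.265 190 [0.455  0.2546 0.1048] [0.5575 0.2645 0.1463]
0.255 120 [0.4573 0.2446 0.1039] [0.5593 0.2545 0.1428]
0.245 112 [0.4578 0.2347 0.1026] [0.5588 0.2444 0.1422]
0.235 116 [0.458  0.2249 0.1023] [0.5604 0.2345 0.14  ]
0.225 122 [0.4591 0.2147 0.1006] [0.5641 0.2246 0.1406
[... 352 characters left out ...]
3.8], 'conf': 0.39} [[ 0.5469 -0.2918  0.0722]]
scene {'position': [230.9, 183.6], 'conf': 0.39} [[ 0.6099 -0.2582  0.0714]]
[0.5042 0.3157 0.1708]
0.286 3 [0.5153 0.2761 0.1115] [0.5584 0.2784 0.1385]
0.276 24 [0.5069 0.2658 0.1101] [0.5611 0.2752 0.1423]
0.266 5 [0.5595 0.2567 0.1103] [0.5597 0.2634 0.1158]
0.256 47 [0.4618 0.2458 0.1062] [0.5617 0.2557 0.1452]
0.246 135 [0.4606 0.2359 0.1041] [0.5628 0.2456 0.1459]
0.236 199 [0.4618 0.2257 0.1021] [0.5635 0.2357 0.1446]
0.226 202 [0.4626 0.2157 0.1024] [0.5648 0.2257 0.1451]
0.216 190 [0.4639 0.2057 0.099 ] [0.5649 0.2156 0.1441]
0.206 180 [0.4645 0.1957 0.0991] [0.564  0.2055 0.1423]
0.196 54 [0.4653 0.1881 0.0986] [0.5287 0.1956 0.1407]
```

View pics/c9.png

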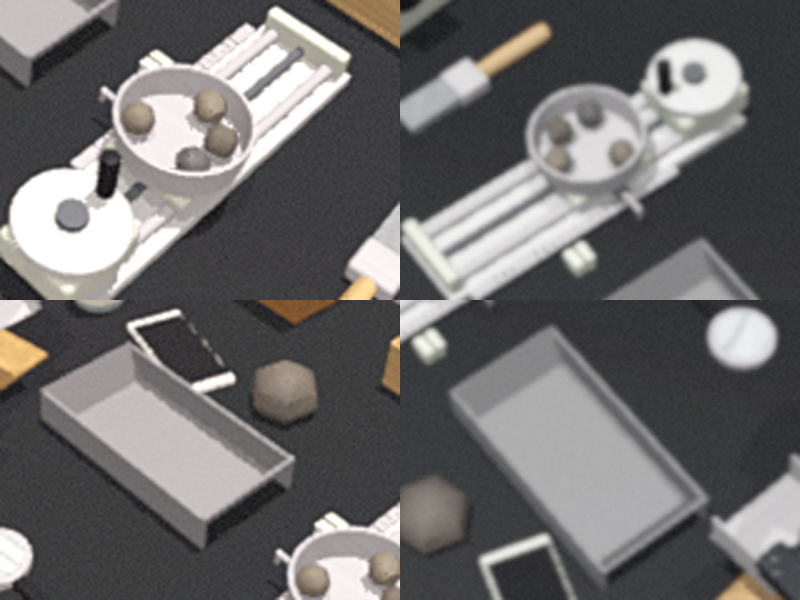

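```bash
python3 -m handwheel '[[0.001,0.015,0,-0.01,0,0],[0.002,0.032,-0.01,-0.02,-0.001,0],[0.002,0.043,-0.025,-0.02,-0.001,0],[0.002,0.047,-0.05,-0.02,-0.001,0],[0.002,0.047,-0.07,-0.02,-0.001,0],[0.002,0.047,-0.09,-0.02,-0.001,0],[0.002,0.047,-0.1,-0.02,-0.001,0],[0.002,0.047,-0.103,-0.02,-0.001,0]]'; python3 -m handwheel '[[0,0,-0.001,0,0,0],[0,0,-0.002,0,0,0],[0,0,-0.003,0,0,0],[0,0,-0.004,0,0,0],[0,0,-0.005,0,0,0],[0,0,-0.006,0,0,0],[0,0,-0.006,0,0,0],[0,0,-0.006,0,0,0]]'
python3 - <<'E'
from h import *
for n in ['side']:
    st,p,d=cap(n); P=cloud(n,d)[1]
    T=np.array(st['position']); m=(abs(P[:,0]-T[0]-.008)<.04)&(P[:,1]>T[1]-.16)&(P[:,1]<T[1]-.03)&(P[:,2]<.06); Q=P[m]; print(T)
    for y in np.arange(T[1]-.03,T[1]-.15,-.01):
        k=(Q[:,1]<=y)&(Q[:,1]>y-.01)
        if k.sum()>2: print(round(y,3),k.sum(),np.percentile(Q[k][:,2],[5,25,50,95]))
d0=np.load('side0.npy');P=cloud('side',d0)[1]; m=(abs(P[:,0]-.514)<.04)&(P[:,1]>.2)&(P[:,1]<.33)&(P[:,2]<.06); Q=P[m]
for y in np.arange(.33,.2,-.01):
    k=(Q[:,1]<=y)&(Q[:,1]>y-.01)
    if k.sum()>2: print('orig',round(y,3),k.sum(),np.percentile(Q[k][:,2],[5,25,50,95]))
E
```

```text
time_s: 20.45
position: [0.5082, 0.3567, 0.067]
tcp_rot: [[-0.075, 0.997, 0.004], [0.996, 0.075, -0.042], [-0.042, 0.0, -0.999]]
force: [-0.8, -0.3, 1.3]
opening: 0.18
grasp_force: 30.0
time_s: 21.12
position: [0.5092, 0.3593, 0.0631]
tcp_rot: [[-0.077, 0.997, 0.009], [0.996, 0.078, -0.038], [-0.039, 0.006, -0.999]]
force: [0.1, 2.4, 2.5]
opening: 0.182
grasp_force: 30.0
[0.5092 0.3593 0.0631]
0.329 25 [0.0383 0.0472 0.0509 0.0568]
0.319 77 [0.0116 0.0189 0.032  0.0482]
0.309 189 [0.0088 0.0127 0.0241 0.0414]
0.299 56 [0.0079 0.0092 0.01   0.0131]
0.289 43 [0.0072 0.0087 0.0094 0.0119]
0.279 51 [0.0074 0.009  0.0099 0.012 ]
0.269 52 [0.0067 0.0085 0.0096 0.013 ]
0.259 58 [0.0061 0.0074 0.0084 0.0115]
0.249 64 [0.0048 0.0069 0.0082 0.0115]
0.239 82 [0.0024 0.0053 0.0067 0.0099]
0.229 63 [0.0016 0.0036 0.0047 0.0075]
0.219 88 [-0.0015  0.0011  0.0042  0.0071]
orig 0.33 33 [0.0322 0.0453 0.0497 0.059 ]
orig 0.32 124 [0.0082 0.0165 0.0245 0.044 ]
orig 0.31 142 [0.0075 0.0099 0.0194 0.0385]
orig 0.3 48 [0.0063 0.008  0.0091 0.0119]
orig 0.29 54 [0.0064 0.0074 0.009  0.0115]
orig 0.28 43 [0.007  0.0081 0.0091 0.0117]
orig 0.27 59 [0.0066 0.0077 0.0088 0.0112]
orig 0.26 59 [0.0051 0.0071 0.0082 0.0109]
orig 0.25 67 [0.005  0.0063 0.0076 0.0105]
orig 0.24 77 [0.0026 0.0044 0.0062 0.0106]
orig 0.23 70 [0.0018 0.0037 0.0044 0.009 ]
orig 0.22 77 [-0.0004  0.0024  0.0039  0.007 ]
orig 0.21 71 [-0.0017 -0.0001  0.0015  0.005 ]
```

```bash
python3 -m handwheel '[[0,0,0,0,0,0],[0,0,0,0,0,0],[0,0,0,0,0,0],[0,0,0,0,0,0],[0,0,0,0,0,0],[0,0,0,0,0,0],[0,0,0.002,0,0,0],[0,0,0.01,0,0,0]]' -0.1; python3 -m handwheel '[[0,0,0.02,0,0,0],[0,0,0.045,0,0,0],[0,0,0.08,0.01,0,0],[0,0,0.115,0.02,0.001,0],[0,-0.01,0.15,0.02,0.001,0],[0.005,-0.04,0.175,0.02,0.001,0],[0.01,-0.075,0.185,0.02,0.001,0],[0.015,-0.11,0.185,0.02,0.001,0]]' | sed -n 2,4p
python3 - <<'E'
from h import *
st,p,d=cap('side'); P=cloud('side',d)[1]
for q,z in [('scoop_grip',.057),('scoop_pan',.022)]:
    for x in models.tip_of(q,'side')[:1]: print(q,x,at_z('side',[x['position']],z))
m=(abs(P[:,0]-.514)<.04)&(P[:,1]>.2)&(P[:,1]<.33)&(P[:,2]<.06); Q=P[m]
for y in np.arange(.33,.2,-.02):
    k=(Q[:,1]<=y)&(Q[:,1]>y-.01)
    if k.sum()>2: print(round(y,3),k.sum(),np.percentile(Q[k][:,2],[5,25,50,95]))
E
```

```text
time_s: 21.83
position: [0.5076, 0.3581, 0.0717]
tcp_rot: [[-0.077, 0.997, 0.004], [0.996, 0.077, -0.041], [-0.041, 0.001, -0.999]]
force: [0.3, -0.6, 0.0]
opening: 0.445
grasp_force: 0.0
position: [0.5253, 0.2486, 0.2623]
tcp_rot: [[-0.079, 0.997, 0.014], [0.997, 0.079, 0.002], [0.001, 0.014, -1.0]]
force: [1.2, -0.3, -0.8]
scoop_grip {'position': [226.4, 195.3], 'conf': 0.63} [[0.5049 0.3654 0.057 ]]
scoop_pan {'position': [247.4, 221.2], 'conf': 0.59} [[0.5079 0.2635 0.022 ]]
0.33 32 [0.0364 0.0459 0.0493 0.059 ]
0.31 216 [0.0081 0.0143 0.0246 0.04  ]
0.29 47 [0.0068 0.0078 0.0087 0.011 ]
0.27 47 [0.0064 0.0084 0.0093 0.0118]
0.25 58 [0.0061 0.007  0.0077 0.0104]
0.23 68 [0.0028 0.0041 0.0051 0.008 ]
0.21 76 [-0.0009  0.0003  0.0018  0.0055]
```

```bash
python3 -m handwheel '[[0.005,-0.04,0,0,0,0],[0.01,-0.08,0,0,0,0],[0.015,-0.12,0,0,0,0],[0.02,-0.16,0,0,0,0],[0.025,-0.2,0,0,0,0],[0.03,-0.24,0,0,0,0],[0.035,-0.28,0,0,0,0],[0.04,-0.32,0,0,0,0]]' | sed -n 2p; python3 -m handwheel '[[0.004,-0.035,0,0,0,-0.01],[0.008,-0.065,0,0,0,-0.02],[0.012,-0.09,0,0,0,-0.03],[0.014,-0.11,0,0,0,-0.04],[0.015,-0.125,0,0,0,-0.04],[0.015,-0.13,0,0,0,-0.04],[0.015,-0.13,0,0,0,-0.04],[0.015,-0.13,0,0,0,-0.04]]'
python3 - <<'E'
from h import *
st,p,d=cap('wrist'); cv2.imwrite('pics/w10.png',p); np.save('w10.npy',d)
for q,z in [('dish',.044),('pointer',.022),('index',0),('wheel_axis',.088),('wheel_knob',.088)]:
    for x in models.tip_of(q,'wrist')[:2]: print(q,x,at_z('wrist',[x['position']],z,st))
P=cloud('wrist',d,st)[1]
m=(abs(P[:,0]-.56)<.09)&(abs(P[:,1]+.265)<.09)&(P[:,2]>.072)&(P[:,2]<.088); print('rim',cv2.minEnclosingCircle(P[m][:,:2].astype(np.float32)*1000),m.sum())
m=(abs(P[:,0]-.64)<.03)&(abs(P[:,1]+.17)<.03)&(P[:,2]>.015)&(P[:,2]<.026); print('index',cv2.minAreaRect(P[m][:,:2].astype(np.float32)*1000),m.sum())
m=(abs(P[:,0]-.44)<.06)&(abs(P[:,1]+.27)<.05)&(P[:,2]>.10)&(P[:,2]<.12); print('knob',P[m].mean(0) if m.any() else 0,m.sum())
E
```

```text
position: [0.5636, -0.0721, 0.2576]
time_s: 23.98
position: [0.5783, -0.2001, 0.2573]
tcp_rot: [[0.002, 1.0, 0.004], [1.0, -0.002, 0.001], [0.001, 0.004, -1.0]]
force: [-0.5, 0.1, -0.4]
opening: 0.45
grasp_force: 0.0
dish {'position': [306.3, 272.4], 'conf': 0.82} [[ 0.5665 -0.2631  0.044 ]]
pointer {'position': [298.3, 176.6], 'conf': 0.96} [[ 0.559  -0.1689  0.022 ]]
pointer {'position': [320.4, 304.0], 'conf': 0.52} [[ 0.581  -0.3097  0.022 ]]
index {'position': [371.9, 180.1], 'conf': 0.65} [[ 0.6362 -0.1757  0.    ]]
wheel_axis {'position': [150.5, 295.3], 'conf': 0.84} [[ 0.4254 -0.2674  0.088 ]]
wheel_axis {'position': [373.1, 179.8], 'conf': 0.52} [[ 0.6242 -0.1633  0.088 ]]
wheel_knob {'position': [190.3, 298.0], 'conf': 0.49} [[ 0.4618 -0.2701  0.088 ]]
rim ((547.5310668945312, -259.703369140625), 77.65321350097656) 1600
index ((636.8222045898438, -180.3514404296875), (24.044193267822266, 38.10909652709961), 5.561237812042236) 568
knob 0 0
```

```bash
python3 -m handwheel '[[-0.02,-0.015,-0.005,0,0,0.003],[-0.045,-0.035,-0.01,0,0,0.006],[-0.075,-0.06,-0.02,0,0,0.01],[-0.105,-0.08,-0.03,0,0,0.015],[-0.125,-0.095,-0.035,0,0,0.02],[-0.133,-0.1,-0.037,0,0,0.025],[-0.133,-0.1,-0.037,0,0,0.025],[-0.133,-0.1,-0.037,0,0,0.025]]' -0.15| sed -n 2,3p
python3 - <<'E'
from h import *
st,p,d=cap('wrist'); cv2.imwrite('pics/w11.png',p); np.save('w11.npy',d)
for q,z in [('wheel_axis',.088),('wheel_knob',.088),('wheel_knob',.113)]:
    for x in models.tip_of(q,'wrist')[:1]: print(q,x,at_z('wrist',[x['position']],z,st))
P=cloud('wrist',d,st)[1]; print(st['position'])
m=(abs(P[:,0]-.44)<.06)&(abs(P[:,1]+.27)<.06)&(P[:,2]>.108)&(P[:,2]<.125); print('knobtop',cv2.minEnclosingCircle(P[m][:,:2].astype(np.float32)*1000) if m.any() else 0,m.sum(),np.median(P[m],0))
m=(abs(P[:,0]-.44)<.09)&(abs(P[:,1]+.27)<.09)&(P[:,2]>.058)&(P[:,2]<.067); Q=P[m]; print('disc',cv2.minEnclosingCircle(Q[:,:2].astype(np.float32)*1000),m.sum(),Q.min(0),Q.max(0))
E
```

```text
position: [0.4455, -0.3015, 0.2208]
tcp_rot: [[-0.045, 0.999, 0.006], [0.999, 0.045, 0.0], [-0.0, 0.006, -1.0]]
wheel_axis {'position': [289.3, 191.6], 'conf': 0.88} [[ 0.4232 -0.2694  0.088 ]]
wheel_knob {'position': [340.5, 196.1], 'conf': 0.87} [[ 0.461  -0.2711  0.088 ]]
wheel_knob {'position': [340.5, 196.1], 'conf': 0.87} [[ 0.4591 -0.2667  0.113 ]]
[ 0.4455 -0.3015  0.2208]
knobtop ((461.9036865234375, -268.4594421386719), 8.985157012939453) 519 [ 0.4616 -0.268   0.1114]
disc ((458.1372985839844, -262.5653991699219), 84.39949035644531) 10563 [ 0.374  -0.3191  0.058 ] [ 0.53  -0.215  0.067]
```

```bash
python3 -m handwheel '[[0.0165,0.033,0,0,0,0],[0.0165,0.033,-0.02,0,0,0],[0.0165,0.033,-0.04,0,0,0],[0.0165,0.033,-0.065,0,0,0],[0.0165,0.033,-0.085,0,0,0],[0.0165,0.033,-0.1,0,0,0],[0.0165,0.033,-0.111,0,0,0],[0.0165,0.033,-0.111,0,0,0]]' | sed -n 2,4p;  python3 -m handwheel '[[0,0,0,0,0,0],[0,0,0,0,0,0],[0,0,0,0,0,0],[0,0,0,0,0,0],[0,0,0,0,0,0],[0,0,0,0,0,0],[0,0,0,0,0,0],[0,0,0,0,0,0]]' -1
```

```text
position: [0.4617, -0.2668, 0.1075]
tcp_rot: [[-0.048, 0.999, 0.002], [0.999, 0.048, 0.003], [0.003, 0.002, -1.0]]
force: [-0.4, 0.9, -0.5]
time_s: 26.48
position: [0.4621, -0.2686, 0.1104]
tcp_rot: [[-0.047, 0.999, 0.006], [0.999, 0.047, -0.001], [-0.001, 0.005, -1.0]]
force: [-1.7, 0.1, 5.6]
opening: 0.193
grasp_force: 30.0
```

```bash
python3 -m handwheel '[[-0.003,-0.0145,0,0,0,0],[-0.011,-0.027,0,0,0,0],[-0.0235,-0.035,0,0,0,0],[-0.038,-0.038,0,0,0,0],[-0.0525,-0.035,0,0,0,0],[-0.065,-0.027,0,0,0,0],[-0.073,-0.0145,0,0,0,0],[-0.076,0,0,0,0,0]]'
```

```text
time_s: 27.15
position: [0.386, -0.2713, 0.1104]
tcp_rot: [[-0.047, 0.999, 0.007], [0.999, 0.047, -0.006], [-0.006, 0.007, -1.0]]
force: [2.1, -4.1, 2.6]
opening: 0.198
grasp_force: 30.0
```

Works smoothly; second half turn, then a further half turn.

```bash
python3 -m handwheel '[[0.003,0.0145,0,0,0,0],[0.011,0.027,0,0,0,0],[0.0235,0.035,0,0,0,0],[0.038,0.038,0,0,0,0],[0.0525,0.035,0,0,0,0],[0.065,0.027,0,0,0,0],[0.073,0.0145,0,0,0,0],[0.076,0,0,0,0,0]]' | sed -n 2,4p; python3 -m handwheel '[[-0.003,-0.0145,0,0,0,0],[-0.011,-0.027,0,0,0,0],[-0.0235,-0.035,0,0,0,0],[-0.038,-0.038,0,0,0,0],[-0.0525,-0.035,0,0,0,0],[-0.065,-0.027,0,0,0,0],[-0.073,-0.0145,0,0,0,0],[-0.076,0,0,0,0,0]]'
python3 - <<'E'
from h import *
for n in ['scene','side']:
    st,p,d=cap(n); cv2.imwrite(f'pics/{n}12.png',p)
    for q,z in [('dish',.044),('pointer',.022),('index',0)]:
        for x in models.tip_of(q,n)[:1]: print(n,q,x,at_z(n,[x['position']],z))
E
```

```text
position: [0.4621, -0.2673, 0.1104]
tcp_rot: [[-0.048, 0.999, 0.004], [0.999, 0.048, 0.002], [0.002, 0.004, -1.0]]
force: [-4.8, 3.6, 8.4]
time_s: 28.48
position: [0.386, -0.2713, 0.1105]
tcp_rot: [[-0.047, 0.999, 0.007], [0.999, 0.047, -0.006], [-0.006, 0.007, -1.0]]
force: [1.8, -2.9, 2.0]
opening: 0.197
grasp_force: 30.0
scene dish {'position': [222.8, 197.6], 'conf': 0.84} [[ 0.6428 -0.251   0.044 ]]
scene pointer {'position': [243.2, 220.0], 'conf': 0.77} [[ 0.6309 -0.1744  0.022 ]]
scene index {'position': [239.1, 225.3], 'conf': 0.67} [[ 0.6425 -0.1798  0.    ]]
side dish {'position': [420.0, 303.5], 'conf': 0.72} [[ 0.6354 -0.2591  0.044 ]]
side pointer {'position': [388.1, 285.5], 'conf': 0.85} [[ 0.6369 -0.1615  0.022 ]]
side index {'position': [393.5, 295.0], 'conf': 0.38} [[ 0.6411 -0.1795  0.    ]]
```

```bash
python3 -m handwheel '[[0,0,0,0,0,0],[0,0,0,0,0,0],[0,0,0,0,0,0],[0,0,0,0,0,0],[0,0,0.02,0,0,0],[0,0,0.04,0,0,0],[0,0,0.06,0,0,0],[0,0,0.07,0,0,0]]' -0.15 | sed -n 2,5p; python3 -m handwheel '[[0.035,0.01,0,0,0,0],[0.075,0.02,0,0,0,0],[0.115,0.03,0,0,0,0],[0.155,0.04,0,0,0,0],[0.195,0.05,0,0,0,0],[0.225,0.06,-0.005,0,0,0],[0.245,0.066,-0.01,0,0,0],[0.25,0.066,-0.01,0,0,0]]' | sed -n 2p; python3 -m handwheel '[[0,0,0,0,0,0],[0,0,0,0,0,0],[0,0,0,0,0,0],[0,0,0,0,0,0],[0,0,0,0,0,0],[0,0,0,0,0,0],[0,0,0,0,0,0],[0,0,0,0,0,0]]' |sed -n 1,3p
cat > m.py <<'E'
from h import *
import sys
st,p,d=cap('wrist'); cv2.imwrite(f'pics/{sys.argv[1]}.png',p); np.save(f'{sys.argv[1]}.npy',d)
for q,z in [('pointer',.022),('index',0),('dish',.044)]:
    for x in models.tip_of(q,'wrist')[:2]: print(q,x,at_z('wrist',[x['position']],z,st))
uv,P=cloud('wrist',d,st); e=np.array([np.cos(np.radians(2.8)),np.sin(np.radians(2.8))]); s=P[:,:2]@e; t=P[:,:2]@np.array([-e[1],e[0]])
m=(abs(P[:,0]-.637)<.045)&(abs(P[:,1]+.18)<.05)
g=cv2.cvtColor(p,cv2.COLOR_BGR2GRAY)
mi=m&(P[:,2]>.016)&(P[:,2]<.0235); r=uv[mi]
print('block top',mi.sum(),cv2.minAreaRect(P[mi][:,:2].astype(np.float32)*1000))
u0,v0=uv[m&(P[:,2]>.01)].min(0);u1,v1=uv[m&(P[:,2]>.01)].max(0); print(u0,v0,u1,v1,st['position'])
E
python3 m.py w13
```

```text
position: [0.3866, -0.2691, 0.1812]
tcp_rot: [[-0.047, 0.999, 0.007], [0.999, 0.047, -0.002], [-0.002, 0.007, -1.0]]
force: [-0.0, -0.1, -0.3]
opening: 0.423
position: [0.6389, -0.2004, 0.168]
time_s: 30.88
position: [0.6358, -0.2027, 0.1698]
tcp_rot: [[-0.047, 0.999, 0.005], [0.999, 0.047, 0.0], [-0.0, 0.005, -1.0]]
pointer {'position': [317.5, 185.8], 'conf': 0.91} [[ 0.634  -0.1678  0.022 ]]
index {'position': [318.9, 195.5], 'conf': 0.79} [[ 0.6358 -0.1792  0.    ]]
index {'position': [339.8, 353.2], 'conf': 0.48} [[ 0.6628 -0.3306  0.    ]]
dish {'position': [320.8, 307.3], 'conf': 0.56} [[ 0.6407 -0.2599  0.044 ]]
block top 793 ((636.6364135742188, -173.45838928222656), (22.993867874145508, 23.375089645385742), 2.7501938343048096)
54 177 595 479 [ 0.6358 -0.2027  0.1698]
```

Run:
```python
from h import *
g=cv2.cvtColor(cv2.imread('pics/w13.png'),cv2.COLOR_BGR2GRAY); d=np.load('w13.npy')
st=bot.read_state()
for v in range(172,222,2):
    print(v,' '.join('%3d'%x for x in g[v,294:346:1]))
uv=np.array([[u,v] for v in range(176,220,4) for u in range(300,338,3)])
P=at_depth('wrist',uv,d[uv[:,1],uv[:,0]],st); Z=(P[:,2]*1000).round().astype(int).reshape(-1,13); print(Z)
```

```text
172  38  38  38  39  38  38  39  38  38  38  38  39  38  38  38  38  38  38  38  38  39  38  38  37  38  39  38  38  38  39  37  37  39  38  38  38  37  39  38  38  38  39  39  38  39  37  38  37  38  40  38  38
174  38  38  38  39  38  38  38  39  37  38  27  23  24  27  37  37  36  37  37  45  47  47  46  47  47  47  46  47  46  47  47  45  47  47  46  47  47  49  48  43  39  38  37  39  38  38  38  38  38  37  38  38
176  39  38  39  38  38  38  37  26  24  24  23  27  66 130 143 144 144 144 146 145 144 145 145 144 143 143 143 143 143 143 144 144 144 144 144 143 144 144 145 144 103  51  39  38  39  39  38  37  38  38  38  39
178  39  38  38  38  38  38  38  25  23  22  22  51 149 191 219 221 221 221 222 223 224 223 224 224 218 152 115 126 204 220 222 222 223 223 223 223 223 224 223 223 204 145  58  38  39  39  38  38  38  38  39  37
180  35  37  36  36  36  35  35  25  22  23  27  96 236 252 254 254 254 254 254 255 255 255 255 255 254 189  77 111 245 255 255 255 255 255 255 255 255 255 255 255 255 251 131  34  25  24  35  36  36  36  37  36
182  22  21  22  21  23  24  23  22  22 
[... 4105 characters left out ...]
10  90  85  71  68  68  67  67  68  68  69  69  68  66  59  58  58  58  58  57  57  58  58  58
[[ -1  -1  -1   8   7   7   8   8   8   7   9   7  -1]
 [  0  -1  19  20  19  20  19  20  20  20  19  20  -1]
 [ -2   0  18 306  19  19  20  19  20  19  19  20  -1]
 [ -1  -1  19  19  19  20  21  21  21  19  20  20  -1]
 [  0  -1  18  20  20  19  36  36  19  20  19  20   0]
 [  0  -1  18  19  19  18  35  35  19  18  21  19  -1]
 [  0   0  18  20  20  19  36  35  19  19  20  18   0]
 [ -1  -1  18  21  21  22  36  35  20  20  18  18  -2]
 [ -1   0   0   1   0  -1  35  34   0   0  -1   0  -1]
 [  0  -1  -1   0   0  -2  35  36   0 306  -1  -1   0]
 [  0   0   0  -2  -1  -2  34  35  -1  -2  -1  -1  -1]]
```

```bash
python3 -m handwheel '[[-0.03,-0.01,0.01,0,0,0],[-0.07,-0.02,0.01,0,0,0],[-0.11,-0.03,0.01,0,0,0],[-0.15,-0.04,0.01,0,0,0],[-0.19,-0.05,0.01,0,0,0],[-0.225,-0.06,0.01,0,0,0],[-0.245,-0.067,0.01,0,0,0],[-0.25,-0.067,0.01,0,0,0]]' | sed -n 2p; python3 -m handwheel '[[0,0,-0.01,0,0,0],[0,0,-0.02,0,0,0],[0,0,-0.035,0,0,0],[0,0,-0.05,0,0,0],[0,0,-0.06,0,0,0],[0,0,-0.07,0,0,0],[0,0,-0.07,0,0,0],[0,0,-0.07,0,0,0]]' | sed -n 2,4p; python3 -m handwheel '[[0,0,0,0,0,0],[0,0,0,0,0,0],[0,0,0,0,0,0],[0,0,0,0,0,0],[0,0,0,0,0,0],[0,0,0,0,0,0],[0,0,0,0,0,0],[0,0,0,0,0,0]]' -1; python3 -m handwheel '[[0,0.001,0,0,0,0],[0,0.002,0,0,0,0],[0,0.003,0,0,0,0],[0,0.004,0,0,0,0],[0,0.0045,0,0,0,0],[0,0.0045,0,0,0,0],[0,0.0045,0,0,0,0],[0,0.0045,0,0,0,0]]'
```

```text
position: [0.3829, -0.2697, 0.1797]
position: [0.3867, -0.2693, 0.1093]
tcp_rot: [[-0.048, 0.999, 0.005], [0.999, 0.048, 0.001], [0.0, 0.005, -1.0]]
force: [0.2, 0.3, -0.6]
time_s: 33.08
position: [0.3861, -0.2696, 0.11]
tcp_rot: [[-0.047, 0.999, 0.005], [0.999, 0.047, -0.001], [-0.001, 0.005, -1.0]]
force: [-0.4, 0.1, 5.5]
opening: 0.199
grasp_force: 30.0
time_s: 33.75
position: [0.3864, -0.2657, 0.11]
tcp_rot: [[-0.047, 0.999, 0.006], [0.999, 0.047, -0.002], [-0.002, 0.006, -1.0]]
force: [0.7, -0.8, 5.7]
opening: 0.197
grasp_force: 30.0
```

```bash
python3 -m handwheel '[[0,0,0,0,0,0],[0,0,0,0,0,0],[0,0,0,0,0,0],[0,0,0,0,0,0],[0,0,0.02,0,0,0],[0,0,0.04,0,0,0],[0,0,0.06,0,0,0],[0,0,0.07,0,0,0]]' -0.15 | sed -n 2,5p; python3 -m handwheel '[[0.035,0.01,0,0,0,0],[0.075,0.02,0,0,0,0],[0.115,0.03,0,0,0,0],[0.155,0.04,0,0,0,0],[0.195,0.05,0,0,0,0],[0.225,0.06,-0.005,0,0,0],[0.245,0.063,-0.01,0,0,0],[0.25,0.063,-0.01,0,0,0]]' | sed -n 2p; python3 -m handwheel '[[0,0,0,0,0,0],[0,0,0,0,0,0],[0,0,0,0,0,0],[0,0,0,0,0,0],[0,0,0,0,0,0],[0,0,0,0,0,0],[0,0,0,0,0,0],[0,0,0,0,0,0]]' |sed -n 1,3p
python3 m.py w14
python3 - <<'E'
from h import *
g=cv2.cvtColor(cv2.imread('pics/w14.png'),cv2.COLOR_BGR2GRAY)
for v in range(174,216,2): print(v,' '.join('%3d'%x for x in g[v,300:342]))
for n in ['scene','side']:
    st,p,d=cap(n)
    for q in ['rock_0','scoop_grip','sample_a','jar','mug','lens','brush','phone','thin_section_box']:
        for x in models.tip_of(q,n)[:4 if q=='rock_0' else 1]:
            u,v=[int(round(a)) for a in x['position']]; print(n,q,round(x['conf'],2),u,v,at_depth(n,[x['position']],[d[v,u]])[0])
E
```

```text
position: [0.3865, -0.2652, 0.1811]
tcp_rot: [[-0.047, 0.999, 0.006], [0.999, 0.047, -0.001], [-0.002, 0.006, -1.0]]
force: [-0.1, -0.3, -0.4]
opening: 0.421
position: [0.6388, -0.2001, 0.1679]
time_s: 35.75
position: [0.6358, -0.2021, 0.1698]
tcp_rot: [[-0.047, 0.999, 0.005], [0.999, 0.047, 0.0], [-0.0, 0.005, -1.0]]
pointer {'position': [318.8, 187.4], 'conf': 0.85} [[ 0.6351 -0.1684  0.022 ]]
index {'position': [320.0, 194.4], 'conf': 0.65} [[ 0.6366 -0.1777  0.    ]]
dish {'position': [319.2, 308.1], 'conf': 0.81} [[ 0.6395 -0.2601  0.044 ]]
block top 794 ((636.7415161132812, -173.54547119140625), (23.08001136779785, 23.621877670288086), 2.399527072906494)
54 177 594 479 [ 0.6358 -0.2021  0.1698]
174  39  40  38  38  37  37  38  38  39  38  38  40  38  39  38  38  38  38  37  38  37  38  39  39  39  40  39  40  39  39  40  39  39  40  38  37  39  39  39  38  39  39
176  38  36  38  35  25  23  39  91 135 141 141 143 142 140 119 117 116 116 116 116 116 117 115 116 115 115 115 116 117 117 119 120 120 118  86  46  39  40  40  39  38  38
178  36  25  23  22  22  41 117 165 175 175 17
[... 3678 characters left out ...]
phone 0.53 207 203 [ 0.6895 -0.2503  0.0594]
scene thin_section_box 0.74 472 382 [0.4493 0.4932 0.0319]
side rock_0 0.66 435 289 [ 0.674  -0.2648  0.0716]
side rock_0 0.62 439 302 [ 0.6516 -0.2955  0.0691]
side rock_0 0.58 409 299 [ 0.6133 -0.2409  0.0608]
side rock_0 0.55 427 312 [ 0.6084 -0.2959  0.0692]
side scoop_grip 0.69 227 198 [0.503  0.3615 0.0521]
side sample_a 0.9 217 275 [0.3324 0.1324 0.0222]
side jar 0.68 300 198 [0.6895 0.251  0.0278]
side mug 0.66 327 260 [0.5925 0.014  0.0061]
side lens 0.9 257 304 [ 0.3609 -0.0018  0.0131]
side brush 0.8 476 382 [ 0.5831 -0.4591  0.0177]
side phone 0.64 331 221 [0.7045 0.1274 0.0107]
side thin_section_box 0.64 188 202 [0.4124 0.4367 0.0329]
```

```bash
python3 -c "
from rig import bot
print(bot.hand_in())"
```

```text
the job is handed in; nothing more can be done
None
```

The job is handed in at about 36 s of the 72 s allowed: all four rocks are in the dish, the scoop is back level on its mat, and the pointer is centred on the index line to within what the wrist camera can resolve.

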